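# Stand two settlement tiles on edge in the photo jig

### The job

Get the two settlement tiles ready for their photograph: draw the jig's sliding jaw well back, take the tiles out of the draining rack and stand each upright on its thin edge on the jig's floor in front of the fence, grown face towards the jaw, the terracotta tile in the middle of the left half and the grey one in the middle of the right half (left and right as the robot sees them). When both stand there, push the jaw home so that it holds both tiles flat against the fence, and let go; leave the bottles standing where they are.

Things in the scene. Friction and masses are not known exactly. Their poses are not given: they have to be found in the camera images.
- terracotta_tile_mid (a point): Centre of the loose terracotta tile, a square ceramic plate 90 x 90 x 12 mm, 0.13 to 0.25 kg; point 6 mm inside each face, 45 mm from each edge. z: square to the plate, out of its grown face (crusted with algae and spat; the other is combed); x, y along its edges. At the start it leans in one of the rack's bays, y up the slope.
- grey_tile_mid (a point): The same for the loose grey cement tile, also 90 x 90 x 12 mm, leaning in the other bay. Which tile is in the front bay varies.
- terracotta_tile: The terracotta tile; origin at the centre of its combed face, axes as above. It starts 33 degrees from vertical, lower edge on the rack floor against a toe ledge, top edge towards the robot (along the rack's -x), grown face underneath, looking at the robot and down. Its upper 45 mm is free on both faces.
- grey_tile: The grey tile; origin at the centre of its combed face; leans in the same way in the other bay.
- rack: White draining rack, fixed. Origin at bench level, x away from the robot, z up; spans x -70..92, y -64..64 mm, floor 8 mm high. Two bays, 70 mm apart along x, each with a 12 mm toe ledge and 6 mm wires that carry the tile's underside 20 and 40 mm above its lower edge. Free gap between the tiles 46 mm, square to them. A tile slides out along its own slope; straight up, the front one would hit the rear one.
- photo_jig: Grey photo jig, fixed. Origin at bench level, x away from the robot towards the fence, y left, z up; base spans x -75..95, y -102..102 mm, its top (the floor) 10 mm over the bench. Fence: aluminium angle 190 mm long, face at x = 70 mm looking towards the robot, 10 mm thick, top 52 mm over the bench; white line at its middle (y = 0).
- jaw (a joint): Opening of the sliding jaw in m: gap between the jaw's rubber face and the fence. 0 = on the fence, 0.062 = fully back, towards the robot; starts at 0.001 to 0.008. It slides along the jig's x with 2.5 N of friction and stays where it is left. Jaw bar 190 mm long, top 41 mm over the bench. Home on the tiles it reads 0.012.
- jaw_grip (a point): Middle of the jaw's upright black handle: 18 mm (jig x) x 24 mm (jig y), from 30 to 77 mm over the bench; this point is 58 mm over the bench and moves with the jaw, 58 mm on the robot's side of the jaw's rubber face. Axes as the jig's.
- left_place (a point): Where the terracotta tile's centre is to be when held upright against the fence: 6 mm before the fence face, 50 mm left of the middle line, 55 mm over the bench. Axes as the jig's.
- right_place (a point): The same for the grey tile, 50 mm right of the middle line.
- wash_bottle: White wash bottle with red cap, loose, 67 x 101 x 210 mm high, between the rack and the jig at the back; origin at the centre of its underside, z up. To be left alone.
- reagent_bottle: Small white reagent bottle with red cap, loose, 30 mm across, 85 mm high, between the rack and the jig; origin under its centre, z up. To be left alone.
- pvc_tee: Pale green plastic pipe tee, 60 x 80 x 39 mm high, between the rack and the jig near the front edge; origin under its centre. Fixed; to be left alone.
Not all that is in view belongs to the job. There is more than one size of the grey_tile; the job needs the larger.

How it is judged:
By the outcome, as a careful person would: the job done as asked, in the order asked, and still so for the second after the job is handed in, with the robot touching nothing.
It also fails if it takes over 72 s, if anything falls off the work surface, if the arm or the gripper's body presses on something with over 40 N, if the wrist force passes 120 N, or if a joint passes its speed limit or range.

### The arm

A 7-joint arm with a two-finger parallel gripper is mounted at the origin on a cart in front of the work surface, level with it; the furniture and walls round the work are solid. World frame = base frame: x ahead of the robot, y to its left, z up, the work surface at z = 0. Lengths are in m, angles in rad, forces in N, time in s.
With the tool pointing down it reaches from about 0.4 to 0.85 m from the base axis. Payload 4.4 kg.
Tool frame: the origin (TCP) lies at the very end of the fingers, on their centre line; the grasp point (between the pads) lies manip.grip_point_offset behind it (manip.grip_point_offset is the distance from the TCP to the grasp point, in m); z points along the fingers, y is the line along which they close (so a half turn about z gives the same grasp; the last joint's range is limited). The gripper opens to 94 mm and grips with 3 to 60 N. Pads are 16 mm wide; open, the fingers measure 119 mm over their backs; the gripper's body (75 mm by 177 mm) begins 78 mm behind the grasp point.
Start: joints at [1.147, 0.628, 0.038, 1.517, -0.027, 0.996, -0.02], TCP at [0.228, -0.609, 0.205] pointing down, gripper open.
Joint ranges: [-3.06, 3.06], [-0.37, 2.12], [-1.25, 1.32], [0.18, 2.47], [-1.1, 4.24], [0.23, 1.98], [-2.94, 2.94]. Speed limits (rad/s): [2.57, 2.57, 3.14, 3.14, 3.14, 3.14, 3.14].

### API

Orientations are given as a unit quaternion [w, x, y, z].
In Python, from bench import manip gives the robot as it stands.
- The arm moves only by the tool arm_command, never from a script. Its argument "steps" is a list of rows, each an object of numbers: "x", "y", "z": the shift along the tool's x, y, z in mm; "ax", "ay", "az": the turn, a rotation vector about the tool's x, y, z in rad. A call has exactly 8 rows; each row is the pose to reach, as a shift and turn from the pose commanded when the call began, along the tool's axes at that moment; what a row does not reach only later rows make up. A row lasts 1/8 s, in which the tool goes at most 62.5 mm and 10.7 degrees, less where a joint would pass 70% of its speed; a pose out of reach is approached as far as the arm can. A call with a gripper value outside its range is refused whole. "hand" is the gripper's target within -1 to 1 (shut at 1, half-way at 0, fully open at -1), set as the call begins (left out, the last holds). The fingers move at their own pace and stop on an object; "squeeze" is the grip in N (left out, the last holds). Time passes only in rows, so rows that repeat a pose let the fingers close, or fill a call up. It gives the time, the measured TCP pose, the force, the opening and the grip force at its end, in the units of the state.
- manip.observe(): the state, without advancing time (a new reading comes with each control period).
- manip.snapshot(name): name is "scene" or "top" or "wrist"; returns (picture, depth): 400x640x3 uint8, red, green, blue; 400x640 float32, m along the optical axis (not along the pixel's ray), 0 where there is no reading.
- manip.camera_params(name): a dict with "vfov" (degrees; the focal length in pixels is half the picture's height over the tangent of half this angle, whatever the lens; pixels are square), "cx", "cy" (the principal point, pixels), "dist_coeffs" ([k1, k2, p1, p2, k3] as OpenCV has them; the pictures are not rectified), "rvec" (rotation vector, rad) and "tvec" (3), from world to camera coordinates, as OpenCV has them. Camera axes: x right, y down, z forward; pixel columns grow to the right and rows downward; lengths in m; the calibration is good to about 2 mm. A picture is of the moment at which its call begins: read the wrist's pose just before it. camera_params takes no time and is no camera call; for the wrist camera it gives the pose at the moment of the call.
- manip.sign_off(): hands the job in; it is judged then, once.
The state is a dict: "clock": time; "joint_pos": joint angles; "qvel": joint speeds; "tau": joint torques, N m; "ee_pos": TCP position; "tool_rot": TCP orientation; "contact_force": force on the tool from outside, world axes, zero at the start; "wrist_torque": the same for the moment, N m; "width": finger opening in m; "finger_force": force on a finger pad.
Only numpy, scipy, OpenCV 4.12 (cv2) and the standard library are available. Lean on these libraries where they do the work, as an engineer would, in place of code of your own. Each camera call takes 0.05 s, during which the arm holds its last target. There are 200 camera calls.

## Working session

There is one attempt and no reset: what is moved stays moved. The work goes in short steps, Python scripts to look and compute and a tool call to move; the robot and the scene stay as the last step left them, time stands still between calls to the robot, and variables do not carry over. Pictures are saved under pics/ and viewed, at most 10 in all, crops included, and the job is handed in when it is done.

Besides the shell and the picture viewer there is one more tool, called after ">>>" as a command line: name --argument value ..., lists and objects as JSON in quotes. arm_command: Moves the arm, as the interface text tells. Its arguments: {"type":"object","properties":{"steps":{"type":"array","items":{"type":"object","properties":{"x":{"type":"number"},"y":{"type":"number"},"z":{"type":"number"},"ax":{"type":"number"},"ay":{"type":"number"},"az":{"type":"number"}}}},"hand":{"type":"number"},"squeeze":{"type":"number"}},"required":["steps"]}

```bash
ls; mkdir -p pics; python3 - <<'E'
from bench import manip
import cv2,numpy as np
print(manip.grip_point_offset); print(manip.observe())
for n in ("scene","top"):
    im,d=manip.snapshot(n); cv2.imwrite(f"pics/{n}0.png",im[:,:,::-1]); np.savez(f"{n}0.npz",im=im,d=d)
    print(manip.camera_params(n))
E
```

```text
pics
0.0188
{'clock': 0.0, 'joint_pos': array([ 1.14718622,  0.62935234,  0.03840744,  1.51833909, -0.02698317,
        0.99627716, -0.02001328]), 'qvel': array([-0.00101976, -0.00043259,  0.0016754 , -0.00063687,  0.00071833,
       -0.00119145,  0.00056838]), 'tau': array([-4.38436537e-04, -5.49728501e+01,  1.14330579e+00, -1.86636454e+01,
       -5.22716332e-02,  2.35820550e-02,  1.39653257e-04]), 'ee_pos': array([ 0.22745935, -0.60820762,  0.20455871]), 'tool_rot': array([-9.12980341e-04,  9.84036530e-01,  1.77964164e-01, -1.74258577e-04]), 'contact_force': array([ 0.34770712, -0.1235215 , -0.6408978 ]), 'wrist_torque': array([0.00018472, 0.0387983 , 0.01297359]), 'finger_force': 0.0, 'width': 0.0941094011816546}
{'vfov': 46.83884147923021, 'cx': 315.0515208031959, 'cy': 201.21182425335866, 'dist_coeffs': array([-0.12575873,  0.        ,  0.        ,  0.        ,  0.        ]), 'rvec': array([ 0.65360755, -2.69449059,  1.04468528]), 'tvec': array([0.46254248, 0.25978811, 0.88233616])}
{'vfov': 47.887842623160395, 'cx': 320.8282342345911, 'cy': 206.8564461417759, 'dist_coeffs': array([-0.10844652,  0.        ,  0.        ,  0.        ,  0.        ]), 'rvec': array([ 2.11922815, -2.13722913,  0.16730049]), 'tvec': array([-0.0163318 ,  0.5336455 ,  0.90362397])}
```

View pics/scene0.png

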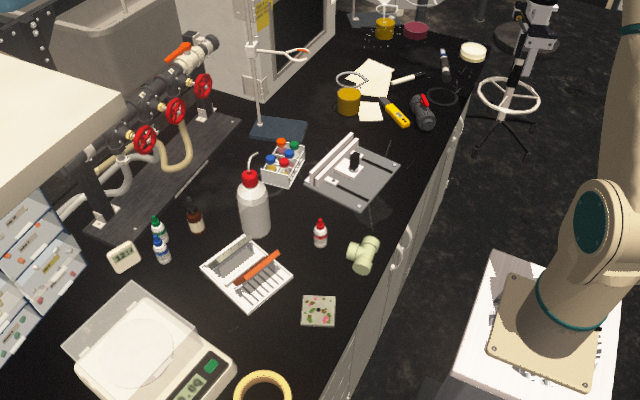

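View pics/top0.png

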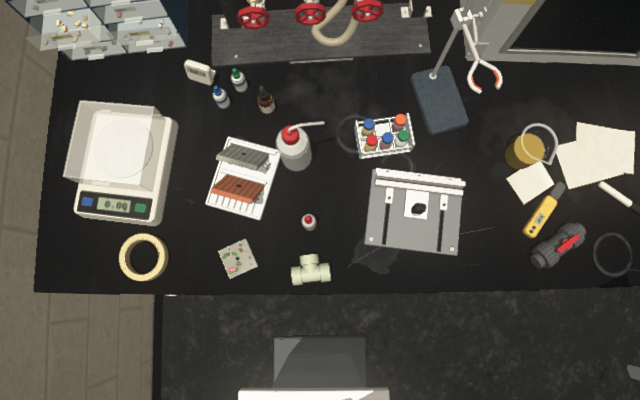

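The top view shows the rack at about (243,177) with terracotta in the front bay and grey in the rear, and the jig at (416,212) with its handle at (416,208). The wash bottle is at (294,147), the reagent bottle at (309,222) and the tee at (310,270). The small grey tile at (238,258) is a decoy.

```bash
cat > h.py <<'E'
import cv2,numpy as np
from bench import manip
from scipy.spatial.transform import Rotation as R
def cam(n):
    p=manip.camera_params(n); f=200/np.tan(np.radians(p['vfov'])/2)
    K=np.array([[f,0,p['cx']],[0,f,p['cy']],[0,0,1]]); Rm=cv2.Rodrigues(p['rvec'])[0]
    return K,p['dist_coeffs'],Rm,p['tvec']
def rays(c,uv):
    K,D,Rm,t=c; u=cv2.undistortPoints(np.float64(uv).reshape(-1,1,2),K,D)[:,0]
    return -Rm.T@t, np.c_[u,np.ones(len(u))]@Rm
def plane(c,uv,z):
    o,d=rays(c,uv); return o+d*((z-o[2])/d[:,2])[:,None]
def cloud(c,dep):
    v,u=np.mgrid[:400,:640]; o,d=rays(c,np.c_[u.ravel(),v.ravel()])
    P=o+d*dep.reshape(-1,1); return P.reshape(400,640,3)
def proj(c,P):
    K,D,Rm,t=c; return cv2.projectPoints(np.float64(P).reshape(-1,1,3),cv2.Rodrigues(Rm)[0],t,K,D)[0][:,0]
def tool():
    s=manip.observe(); q=s['tool_rot']; return s['ee_pos'],R.from_quat([q[1],q[2],q[3],q[0]])
def rect(P):
    r=cv2.minAreaRect(np.float32(P[:,:2]*1000)); return r
E
python3 - <<'E'
from h import *
z=np.load('top0.npz'); c=cam('top'); P=cloud(c,z['d']); im=z['im']
ok=z['d']>0
def sub(x0,x1,y0,y1): 
    m=np.zeros((400,640),bool); m[y0:y1,x0:x1]=1; return m&ok
b=sub(180,200,180,250); print('bench z',np.percentile(P[b][:,2],[5,50,95]))
m=sub(355,475,155,262)
for a,bb in((.004,.018),(.03,.046),(.047,.06),(.065,.09)):
    q=P[m&(P[...,2]>a)&(P[...,2]<bb)]; print(a,len(q),q.mean(0),rect(q))
m=sub(200,284,130,222)
q=P[m&(P[...,2]>.004)&(P[...,2]<.016)]; print('rack',len(q),rect(q))
hsv=cv2.cvtColor(im,cv2.COLOR_RGB2HSV)
t=m&(hsv[...,1]>110)&(hsv[...,0]<15); q=P[t]; print('terra',t.sum(),q.mean(0),q[:,2].min(),q[:,2].max())
g=m&(hsv[...,2]<150)&(P[...,2]>.03)&~t; q=P[g]; print('grey',g.sum(),q.mean(0),q[:,2].max())
for n,(x0,x1,y0,y1) in dict(wash=(275,312,120,170),reag=(298,320,210,232),tee=(288,332,252,286)).items():
    mm=sub(x0,x1,y0,y1)&(P[...,2]>.015); q=P[mm]; print(n,q.min(0),q.max(0))
crop=np.hstack([cv2.resize(im[125:225,200:300],None,fx=4,fy=4,interpolation=2),cv2.resize(im[160:260,365:465],None,fx=4,fy=4,interpolation=2)])
cv2.imwrite('pics/crop0.png',crop[:,:,::-1])
E
```

```text
bench z [-0.00468699 -0.00184335  0.00112561]
0.004 4961 [ 0.50737865 -0.21888086  0.00988351] ((539.4428100585938, -219.72952270507812), (228.94590759277344, 234.6192169189453), 89.40480041503906)
0.03 771 [ 0.57778382 -0.22801673  0.03877216] ((554.0032348632812, -226.81820678710938), (191.35728454589844, 75.38540649414062), 79.82726287841797)
0.047 459 [ 0.58899381 -0.23278124  0.0512652 ] ((558.420654296875, -228.47512817382812), (191.05613708496094, 80.2065200805664), 81.394287109375)
0.065 108 [ 0.52666675 -0.22360178  0.07445382] ((527.4971923828125, -224.73220825195312), (24.34336280822754, 18.105234146118164), 81.23674011230469)
rack 1894 ((615.8104248046875, 168.21722412109375), (182.1148223876953, 169.1839599609375), 70.51387023925781)
terra 897 [0.57228458 0.15120248 0.06546952] 0.014120699371208079 0.18041559685420416
grey 582 [0.63925331 0.13748155 0.06428551] 0.17739875757903245
wash [ 0.6197585  -0.00569393  0.01509397] [0.67707561 0.08067575 0.21174174]
reag [ 0.49001828 -0.00822809  0.01614241] [0.51807188 0.02124757 0.08657472]
tee [ 0.37310203 -0.03874731  0.01612632] [0.43591435 0.04313712 0.04252681]
```

View pics/crop0.png

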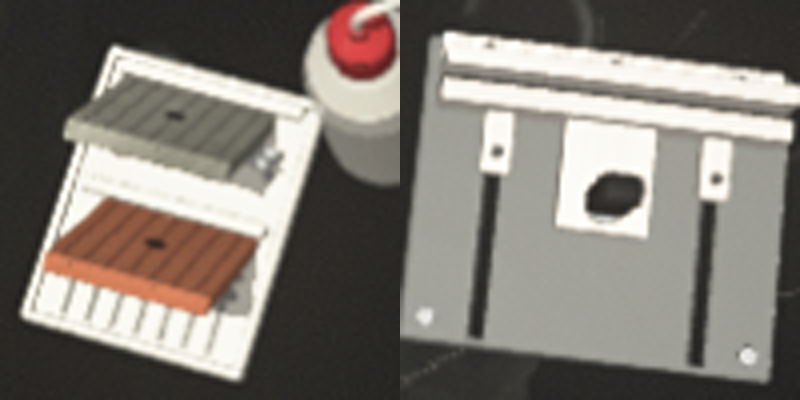

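The zoomed crop shows both combed faces with their centre holes: terracotta at (239,186) and grey at (244,154). It also shows the rack corners, the jig base and fence ends, and the black handle. I'll fit the rack and jig frames from the corners.

```bash
cat >> h.py <<'E'
def fit2(model,pts):  # rigid 2D: world=R(yaw)model+t
    a=model-model.mean(0); b=pts-pts.mean(0)
    yaw=np.arctan2((a[:,0]*b[:,1]-a[:,1]*b[:,0]).sum(),(a*b).sum()); c,s=np.cos(yaw),np.sin(yaw)
    Rm=np.array([[c,-s],[s,c]]); t=pts.mean(0)-Rm@model.mean(0)
    return yaw,t,np.linalg.norm(pts-(model@Rm.T+t),axis=1)
def delta(p,Rt):
    p0,R0=tool(); d=R0.inv().apply(np.array(p)-p0)*1000; r=(R0.inv()*Rt).as_rotvec()
    print('shift',d.round(1),'turn',r.round(3),'deg',np.degrees(np.linalg.norm(r)).round(1))
E
python3 - <<'E'
from h import *
c=cam('top')
def up(l,u0,v0): return np.array(l)/4.0-0.375+[u0,v0]
rk=up([(112,46),(320,106),(241,381),(21,317)],200,125)
m=np.array([(92,64),(92,-64),(-70,-64),(-70,64)])/1e3
y,t,e=fit2(m,plane(c,rk,.008)[:,:2]); print('rack yaw',np.degrees(y),t,e)
jb=up([(432-400,35),(402-400,338),(770-400,381)],365,160)
m=np.array([(95,102),(-75,102),(-75,-102)])/1e3
q=plane(c,jb,.010)[:,:2]; y,t,e=fit2(m,q); print('jig yaw',np.degrees(y),t,e)
# fence front top edge, ends
fe=up([(441-400,60),(800-400,106)],365,160); print('fence top front',plane(c,fe,.052))
jt=up([(441-400,101),(793-400,142)],365,160); print('jaw top front(robot side)',plane(c,jt,.041))
z=np.load('top0.npz'); P=cloud(c,z['d'])
h=up([(155,243),(175,116)],200,125); 
for (u,v) in h: 
    u,v=int(round(u)),int(round(v)); print('tile hole cloud',np.median(P[v-4:v+5,u-6:u+7].reshape(-1,3),axis=0), P[v,u])
for uvz in (h,): print(plane(c,h,.055))
E
```

```text
rack yaw -16.25854305321784 [0.59779452 0.1557479 ] [0.00149275 0.00264236 0.00098992 0.00059351]
jig yaw -7.3836232586642225 [ 0.51824051 -0.22466111] [0.00070149 0.00148102 0.00188308]
fence top front [[ 0.60041407 -0.1358678   0.052     ]
 [ 0.57402321 -0.32652018  0.052     ]]
jaw top front(robot side) [[ 0.58062322 -0.13645649  0.041     ]
 [ 0.5567286  -0.32494644  0.041     ]]
tile hole cloud [0.58081841 0.15413616 0.05152142] [0.58052984 0.15400007 0.05397653]
tile hole cloud [0.64851818 0.14506187 0.05272533] [0.64851818 0.14506187 0.05369906]
[[0.5794811  0.15297447 0.055     ]
 [0.64895457 0.14402617 0.055     ]]
```

```bash
cat >> h.py <<'E'
JY=np.radians(-7.7); RY=np.radians(-16.26)
def Rtool(yaw,tilt=0.):  # tool y away(+up when tilted), x left, z down(slope)
    b=np.array([[0,1,0],[1,0,0],[0,0,-1]],float) # cols: x=left(+y), y=+x, z=-z
    return R.from_euler('z',yaw)*R.from_euler('y',-tilt)*R.from_matrix(b)
E
python3 - <<'E'
from h import *
delta([.527,-.224,.20],Rtool(JY)); print(Rtool(JY,.576).as_matrix().round(2))
E
```

```text
shift [ 415.1 -255.     5.1] turn [-2.000e-03 -1.000e-03 -1.079e+00] deg 61.8
[[ 0.13  0.83  0.54]
 [ 0.99 -0.11 -0.07]
 [ 0.    0.54 -0.84]]
```

>>> arm_command --steps '[{"x":52,"y":-32,"z":1,"az":-0.135},{"x":104,"y":-64,"z":1,"az":-0.27},{"x":156,"y":-96,"z":2,"az":-0.405},{"x":208,"y":-128,"z":3,"az":-0.54},{"x":260,"y":-160,"z":3,"az":-0.675},{"x":311,"y":-191,"z":4,"az":-0.81},{"x":363,"y":-223,"z":5,"az":-0.945},{"x":415,"y":-255,"z":5,"az":-1.08}]' --hand -0.1 --squeeze 20

```text
invalid input
```

```bash
python3 - <<'E'
from h import *
s=manip.observe(); print(s['clock'],s['ee_pos'],s['width'],s['joint_pos'].round(2)); delta([.527,-.224,.20],Rtool(JY))
c=cam('wrist'); print('cam pos',-c[2].T@c[3],'fwd',c[2][2])
im,d=manip.snapshot('wrist'); cv2.imwrite('pics/w1.png',im[:,:,::-1]); np.savez('w1.npz',im=im,d=d,K=c[0],D=c[1],R=c[2],t=c[3])
E
```

```text
0.1 [ 0.22747967 -0.60827373  0.20465023] 0.09398383788403328 [ 1.15  0.63  0.04  1.52 -0.03  1.   -0.02]
shift [ 415.1 -255.     5.1] turn [-2.000e-03 -1.000e-03 -1.079e+00] deg 61.8
cam pos [ 0.29799567 -0.58249943  0.38441068] fwd [-0.24063129 -0.08802366 -0.966617  ]
```

View pics/w1.png

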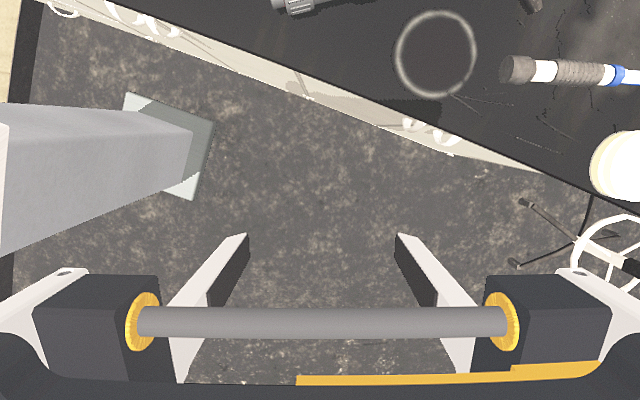

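The wrist picture was taken at the start pose because the move was refused. It shows the fingers at (240,240) and (400,240) and the cart on the left. I'll retry the move with all six fields filled in.

>>> arm_command --steps '[{"x":52,"y":-32,"z":1,"ax":0,"ay":0,"az":-0.135},{"x":104,"y":-64,"z":1,"ax":0,"ay":0,"az":-0.27},{"x":156,"y":-96,"z":2,"ax":0,"ay":0,"az":-0.405},{"x":208,"y":-128,"z":3,"ax":0,"ay":0,"az":-0.54},{"x":260,"y":-160,"z":3,"ax":0,"ay":0,"az":-0.675},{"x":311,"y":-191,"z":4,"ax":0,"ay":0,"az":-0.81},{"x":363,"y":-223,"z":5,"ax":0,"ay":0,"az":-0.945},{"x":415,"y":-255,"z":5,"ax":0,"ay":0,"az":-1.08}]' --hand -0.1 --squeeze 20

```text
clock: 1.15
ee_pos: [0.5279, -0.2231, 0.2004]
tool_rot: [-0.0, 0.751, 0.66, -0.0]
contact_force: [0.5, -0.8, -0.4]
width: 0.0518
finger_force: 0.0
```

```bash
cat >> h.py <<'E'
def snap(n,name):
    c=cam(n); im,d=manip.snapshot(n); cv2.imwrite(f'pics/{name}.png',im[:,:,::-1]); np.savez(f'{name}.npz',im=im,d=d,c0=c[0],c1=c[1],c2=c[2],c3=c[3]); return c,im,d
def load(name):
    z=np.load(f'{name}.npz'); return (z['c0'],z['c1'],z['c2'],z['c3']),z['im'],z['d']
E
python3 - <<'E'
from h import *
c,im,d=snap('wrist','w2'); s=manip.observe(); print(s['joint_pos'].round(2)); print(-c[2].T@c[3],c[2][2])
P=cloud(c,d); print(P[200:380:30,100:600:100].round(3))
E
```

```text
[ 0.52  0.54 -0.29  1.73  0.17  0.89  0.05]
[ 0.53825792 -0.14933179  0.38009138] [-0.0331582  -0.25427984 -0.9665621 ]
[[[-0.501 -0.327 -0.897]
  [ 0.367 -0.22   0.   ]
  [ 0.499 -0.235  0.011]
  [ 0.629 -0.255 -0.001]
  [ 0.754 -0.267  0.016]]

 [[-0.549 -0.467 -0.897]
  [ 0.356 -0.262 -0.002]
  [ 0.493 -0.275  0.011]
  [ 0.626 -0.297 -0.002]
  [ 0.755 -0.308  0.015]]

 [[-0.6   -0.614 -0.897]
  [-0.105 -0.67  -0.892]
  [ 0.487 -0.318  0.011]
  [ 0.624 -0.341 -0.001]
  [ 0.766 -0.36   0.   ]]

 [[-0.658 -0.773 -0.899]
  [ 0.501 -0.186  0.311]
  [ 0.478 -0.369 -0.001]
  [ 0.562 -0.218  0.271]
  [ 0.579 -0.195  0.313]]

 [[ 0.475 -0.189  0.315]
  [ 0.505 -0.187  0.322]
  [ 0.527 -0.196  0.315]
  [ 0.552 -0.199  0.315]
  [ 0.574 -0.197  0.322]]

 [[ 0.458 -0.208  0.303]
  [ 0.503 -0.196  0.322]
  [ 0.463 -0.473 -0.001]
  [ 0.556 -0.227  0.294]
  [ 0.574 -0.205  0.323]]]
```

View pics/w2.png

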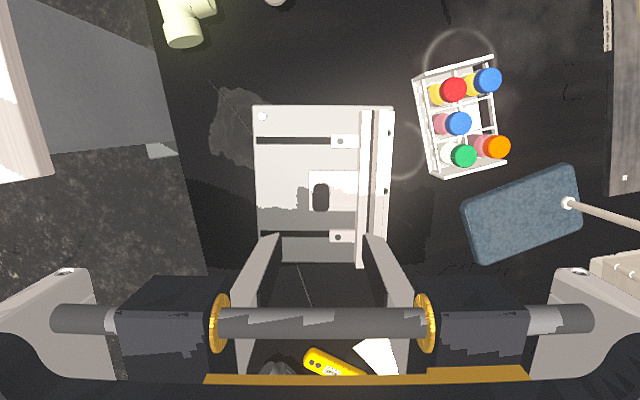

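The wrist view shows the handle at (321,197), the jaw bar at about column 365 and the fence at about column 380. I'll measure them by depth and ray.

```bash
python3 - <<'E'
from h import *
c,im,d=load('w2'); P=cloud(c,d); z=P[...,2]
roi=np.zeros_like(z,bool); roi[95:270,245:405]=1
h=roi&(z>.066)&(z<.085); q=P[h]; print('handle',h.sum(),q.mean(0),rect(q),np.median(q[:,2]))
for a,b in((.047,.058),(.036,.046),(.006,.015)):
    m=roi&(z>a)&(z<b); 
    if a>.04: m[:, :370]=0
    q=P[m]; print(a,m.sum(),np.median(q[:,2]),rect(q))
# fence front face edge: per row min column of fence-top pixels
m=roi&(z>.047)&(z<.058); m[:,:362]=0
uv=[(np.where(m[v])[0].min()-.5,v) for v in range(115,260) if m[v].any()]
q=plane(c,uv,.052); 
vx,vy,x0,y0=cv2.fitLine(np.float32(q[:,:2]),cv2.DIST_HUBER,0,.001,.001).ravel(); print('fence line yaw',np.degrees(np.arctan2(-vx*np.sign(vy),abs(vy))),x0,y0, q[0],q[-1])
m=roi&(z>.036)&(z<.046)
uv=[(np.where(m[v])[0].max()+.5,v) for v in range(115,260) if m[v].any()]
q=plane(c,uv,.041);vx,vy,x0,y0=cv2.fitLine(np.float32(q[:,:2]),cv2.DIST_HUBER,0,.001,.001).ravel(); print('jaw face line yaw',np.degrees(np.arctan2(-vx*np.sign(vy),abs(vy))),x0,y0)
E
```

```text
handle 346 [ 0.52708742 -0.22235226  0.07558479] ((526.8173217773438, -223.39126586914062), (22.054481506347656, 17.098325729370117), 82.56462860107422) 0.07611294023150666
0.047 1219 0.05235190830928749 ((596.0943603515625, -209.00392150878906), (141.42807006835938, 10.942658424377441), 82.0721664428711)
0.036 1961 0.040804588421095356 ((553.4528198242188, -227.31341552734375), (188.48216247558594, 70.38336181640625), 81.98023223876953)
0.006 13009 0.010501568396083072 ((528.539306640625, -223.48361206054688), (203.12109375, 171.16749572753906), 82.15421295166016)
fence line yaw -7.948466 0.5909219 -0.20524244 [ 0.59966764 -0.14445989  0.052     ] [ 0.5873614  -0.27896063  0.052     ]
jaw face line yaw -8.14648 0.5893869 -0.22525989
```

>>> arm_command --steps '[{"x":0,"y":-1,"z":50,"ax":0,"ay":0,"az":0},{"x":0,"y":-1,"z":95,"ax":0,"ay":0,"az":0},{"x":0,"y":-1,"z":125,"ax":0,"ay":0,"az":0},{"x":0,"y":-1,"z":145,"ax":0,"ay":0,"az":0},{"x":0,"y":-1,"z":154,"ax":0,"ay":0,"az":0},{"x":0,"y":-1,"z":154,"ax":0,"ay":0,"az":0},{"x":0,"y":-1,"z":154,"ax":0,"ay":0,"az":0},{"x":0,"y":-1,"z":154,"ax":0,"ay":0,"az":0}]'

```text
clock: 2.2
ee_pos: [0.5267, -0.2248, 0.0474]
tool_rot: [0.001, 0.753, 0.658, 0.0]
contact_force: [0.7, -0.2, -1.1]
width: 0.052
finger_force: 0.0
```

>>> arm_command --steps '[{"x":0,"y":0,"z":0,"ax":0,"ay":0,"az":0},{"x":0,"y":0,"z":0,"ax":0,"ay":0,"az":0},{"x":0,"y":0,"z":0,"ax":0,"ay":0,"az":0},{"x":0,"y":0,"z":0,"ax":0,"ay":0,"az":0},{"x":0,"y":-12,"z":0,"ax":0,"ay":0,"az":0},{"x":0,"y":-26,"z":0,"ax":0,"ay":0,"az":0},{"x":0,"y":-40,"z":0,"ax":0,"ay":0,"az":0},{"x":0,"y":-53,"z":0,"ax":0,"ay":0,"az":0}]' --hand 1 --squeeze 15

```text
clock: 3.2
ee_pos: [0.4726, -0.2172, 0.0465]
tool_rot: [-0.0, 0.753, 0.659, 0.0]
contact_force: [2.4, -0.1, -3.9]
width: 0.0182
finger_force: 15.0
```

>>> arm_command --steps '[{"x":0,"y":0,"z":0,"ax":0,"ay":0,"az":0},{"x":0,"y":0,"z":0,"ax":0,"ay":0,"az":0},{"x":0,"y":0,"z":0,"ax":0,"ay":0,"az":0},{"x":0,"y":0,"z":-20,"ax":0,"ay":0,"az":0},{"x":0,"y":0,"z":-55,"ax":0,"ay":0,"az":0},{"x":0,"y":0,"z":-100,"ax":0,"ay":0,"az":0},{"x":0,"y":0,"z":-140,"ax":0,"ay":0,"az":0},{"x":0,"y":0,"z":-160,"ax":0,"ay":0,"az":0}]' --hand -0.1

```text
clock: 4.2
ee_pos: [0.4745, -0.2178, 0.2088]
tool_rot: [0.001, 0.753, 0.659, 0.001]
contact_force: [-0.6, -0.7, 0.2]
width: 0.0515
finger_force: 0.0
```

```bash
cat >> h.py <<'E'
JY=np.radians(-7.95); JO=np.array([.5188,-.2222,0]); TILT=np.radians(33)
def axes(yaw): 
    e=R.from_euler('z',yaw); return e.apply([np.cos(TILT),0,np.sin(TILT)]), e.apply([-np.sin(TILT),0,np.cos(TILT)]), e.apply([0,1,0])
n,u,l=axes(RY)
T0=np.array([.5808,.1541,.0523])-.006*n; G0=np.array([.6485,.1448,.0525])-.006*n
def jig(x,y,z): return JO+R.from_euler('z',JY).apply([x,y,z])
E
python3 - <<'E'
from h import *
print(T0,G0,manip.observe()['ee_pos']); delta(T0+.150*u,Rtool(RY,TILT))
E
```

```text
[0.57596925 0.15550895 0.04903217] [0.64366925 0.14620895 0.04923217] [ 0.47452358 -0.21776989  0.20878311]
shift [395.7 -29.8  33.5] turn [-0.572 -0.043  0.147] deg 33.9
```

>>> arm_command --steps '[{"x":56,"y":-4,"z":0,"ax":-0.05,"ay":0,"az":0.01},{"x":113,"y":-8,"z":0,"ax":-0.14,"ay":-0.01,"az":0.03},{"x":169,"y":-13,"z":5,"ax":-0.23,"ay":-0.02,"az":0.06},{"x":226,"y":-17,"z":10,"ax":-0.32,"ay":-0.02,"az":0.08},{"x":283,"y":-21,"z":15,"ax":-0.41,"ay":-0.03,"az":0.1},{"x":340,"y":-25,"z":25,"ax":-0.5,"ay":-0.04,"az":0.13},{"x":396,"y":-30,"z":33,"ax":-0.572,"ay":-0.043,"az":0.147},{"x":396,"y":-30,"z":33,"ax":-0.572,"ay":-0.043,"az":0.147}]'

```text
clock: 5.2
ee_pos: [0.4954, 0.0427, 0.1855]
tool_rot: [0.209, 0.774, 0.587, 0.118]
contact_force: [-0.2, -0.6, 0.3]
width: 0.0517
finger_force: 0.0
```

```bash
python3 - <<'E'
from h import *
delta(T0+.150*u,Rtool(RY,TILT))
c,im,d=snap('wrist','w3'); s=manip.observe(); print(s['joint_pos'].round(2))
print('pred holes',proj(c,[T0+.006*n,G0+.006*n]),'edges T top L/R',proj(c,[T0+.045*u+.045*l+.006*n,T0+.045*u-.045*l+.006*n]))
ts,ims,ds=snap('top','top1')
E
```

```text
shift [131.1 -33.6 -14.6] turn [-0.095  0.055  0.027] deg 6.5
[-0.57  0.35  0.21  2.36  1.27  0.27 -1.87]
pred holes [[307.10854257  59.38711816]
 [364.89899928  55.48580522]] edges T top L/R [[299.76272767 -10.16882103]
 [299.19637429 107.01119221]]
```

View pics/w3.png

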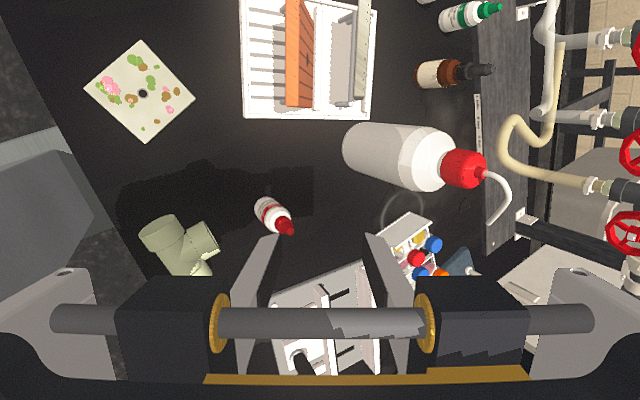

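The wrist view shows the arm only part-way there: the terracotta tile is at (300,50), the wash bottle at (410,155) and the tee at (175,245). It slowed while the wrist swung through a near-singular zone. I'll send the remainder.

>>> arm_command --steps '[{"x":20,"y":-4,"z":-2,"ax":-0.012,"ay":0.007,"az":0.003},{"x":40,"y":-9,"z":-4,"ax":-0.024,"ay":0.014,"az":0.007},{"x":60,"y":-14,"z":-6,"ax":-0.036,"ay":0.021,"az":0.01},{"x":80,"y":-19,"z":-8,"ax":-0.048,"ay":0.028,"az":0.014},{"x":100,"y":-24,"z":-10,"ax":-0.06,"ay":0.035,"az":0.017},{"x":120,"y":-29,"z":-12,"ax":-0.072,"ay":0.042,"az":0.02},{"x":131,"y":-33,"z":-14,"ax":-0.084,"ay":0.05,"az":0.024},{"x":131,"y":-33,"z":-14,"ax":-0.095,"ay":0.055,"az":0.027}]'

```text
clock: 6.3
ee_pos: [0.4984, 0.1779, 0.1746]
tool_rot: [0.226, 0.767, 0.576, 0.17]
contact_force: [0.0, -0.8, 0.3]
width: 0.0516
finger_force: 0.0
```

```bash
python3 - <<'E'
from h import *
s=manip.observe(); print(s['joint_pos'].round(2),s['qvel'].round(2)); delta(T0+.150*u,Rtool(RY,TILT))
E
```

```text
[-0.87  0.44  0.18  2.32  1.43  0.4  -2.35] [-0.07  0.01  0.08  0.1   0.43  0.   -0.49]
shift [ 0.2 -0.6 -0.7] turn [-0.002  0.     0.001] deg 0.2
```

```bash
python3 - <<'E'
from h import *
c,im,d=snap('wrist','w4'); P=cloud(c,d)
print('pred holes',proj(c,[T0+.006*n,G0+.006*n]),'T corners',proj(c,[T0+a*.045*u+b*.045*l+.006*n for a in(1,-1) for b in (1,-1)]),'G top',proj(c,[G0+.045*u+b*.045*l+.006*n for b in (1,-1)]))
hsv=cv2.cvtColor(im,cv2.COLOR_RGB2HSV); t=(hsv[...,1]>90)&((hsv[...,0]<16))&(d>0)&(P[...,0]>.48)&(P[...,0]<.65)&(P[...,1]>.08)&(P[...,1]<.23)&(P[...,2]>.005)&(P[...,2]<.11)
q=P[t]; 
cen=T0; loc=np.c_[(q-cen)@n,(q-cen)@l,(q-cen)@u]; print(t.sum())
print('n,l,u pct',np.percentile(loc,[1,10,50,90,99],axis=0).round(4))
E
```

```text
pred holes [[325.93029818 194.95391647]
 [371.36858862 180.61180749]] T corners [[326.67613123 159.05367446]
 [326.25077294 247.60085725]
 [325.65503466 151.48795587]
 [325.38945397 220.80430526]] G top [[379.86625065 146.07612924]
 [375.95359451 226.74353583]]
1136
n,l,u pct [[-0.0064 -0.0423 -0.0436]
 [-0.0053 -0.033   0.0434]
 [-0.0004  0.0062  0.0452]
 [ 0.0044  0.0414  0.0461]
 [ 0.0065  0.0449  0.0468]]
```

View pics/w4.png

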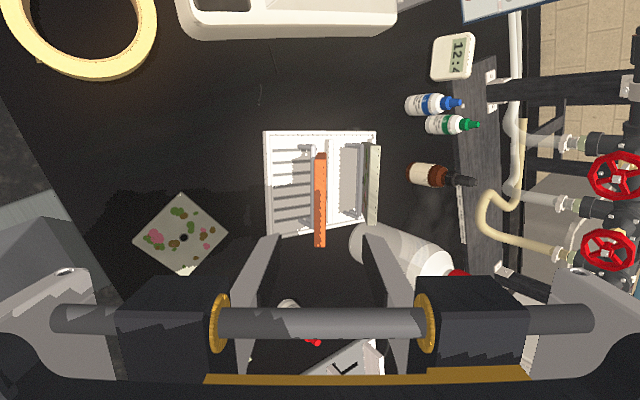

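The terracotta top edge shows at (321,153) to (320,246), between the open fingers and within 1 mm of the estimate. I'll descend along the slope.

>>> arm_command --steps '[{"x":0,"y":0,"z":20,"ax":0,"ay":0,"az":0},{"x":0,"y":0,"z":45,"ax":0,"ay":0,"az":0},{"x":0,"y":0,"z":70,"ax":0,"ay":0,"az":0},{"x":0,"y":0,"z":95,"ax":0,"ay":0,"az":0},{"x":0,"y":0,"z":118,"ax":0,"ay":0,"az":0},{"x":0,"y":0,"z":133,"ax":0,"ay":0,"az":0},{"x":0,"y":0,"z":138,"ax":0,"ay":0,"az":0},{"x":0,"y":0,"z":138,"ax":0,"ay":0,"az":0}]'

```text
clock: 7.35
ee_pos: [0.5701, 0.1555, 0.0587]
tool_rot: [0.227, 0.768, 0.575, 0.169]
contact_force: [-0.9, -0.4, -0.2]
width: 0.0514
finger_force: 0.0
```

```bash
python3 - <<'E'
from h import *
s=manip.observe(); print(s['joint_pos'].round(2),s['contact_force']); delta(T0+.010*u,Rtool(RY,TILT))
E
```

```text
[-0.58  0.73 -0.    2.26  2.06  0.49 -2.9 ] [-0.8690964  -0.44025738 -0.21218253]
shift [ 1.6 -0.6  1.2] turn [-0.002  0.002 -0.001] deg 0.2
```

>>> arm_command --steps '[{"x":0,"y":0,"z":0,"ax":0,"ay":0,"az":0},{"x":0,"y":0,"z":0,"ax":0,"ay":0,"az":0},{"x":0,"y":0,"z":0,"ax":0,"ay":0,"az":0},{"x":0,"y":0,"z":0,"ax":0,"ay":0,"az":0},{"x":0,"y":0,"z":0,"ax":0,"ay":0,"az":0},{"x":0,"y":0,"z":-10,"ax":0,"ay":0,"az":0},{"x":0,"y":0,"z":-30,"ax":0,"ay":0,"az":0},{"x":0,"y":0,"z":-60,"ax":0,"ay":0,"az":0}]' --hand 1 --squeeze 25

```text
clock: 8.35
ee_pos: [0.5376, 0.1652, 0.1091]
tool_rot: [0.226, 0.768, 0.575, 0.169]
contact_force: [-0.1, 0.5, -1.8]
width: 0.0119
finger_force: 25.0
```

>>> arm_command --steps '[{"x":0,"y":0,"z":-30,"ax":0,"ay":0,"az":0},{"x":0,"y":0,"z":-60,"ax":0,"ay":0,"az":0},{"x":0,"y":0,"z":-85,"ax":0,"ay":0,"az":0},{"x":0,"y":0,"z":-95,"ax":0,"ay":0,"az":0},{"x":0,"y":0,"z":-100,"ax":0.05,"ay":0,"az":0},{"x":0,"y":0,"z":-100,"ax":0.15,"ay":0,"az":0},{"x":0,"y":0,"z":-100,"ax":0.25,"ay":0,"az":0},{"x":0,"y":0,"z":-100,"ax":0.35,"ay":0,"az":0}]'

```text
clock: 9.35
ee_pos: [0.4848, 0.1809, 0.193]
tool_rot: [0.091, 0.794, 0.597, 0.067]
contact_force: [0.1, -0.3, -2.6]
width: 0.0118
finger_force: 25.0
```

```bash
python3 - <<'E'
from h import *
s=manip.observe(); print(s['joint_pos'].round(2),s['contact_force']); delta([.48,.16,.22],Rtool(JY)); delta(jig(.064,.05,.20),Rtool(JY)); 
E
```

```text
[-0.38  0.39 -0.2   2.07  0.45  0.59 -1.21] [ 0.06492032 -0.33312054 -2.58668328]
shift [-21.5   7.2 -26. ] turn [ 0.225  0.018 -0.143] deg 15.3
shift [-319.1  197.4   38.8] turn [ 0.225  0.018 -0.143] deg 15.3
```

```bash
python3 - <<'E'
from h import *
delta(jig(.061,.0484,.16),Rtool(JY)); 
E
```

```text
shift [-321.1  185.8   77.2] turn [ 0.225  0.018 -0.143] deg 15.3
```

>>> arm_command --steps '[{"x":-46,"y":27,"z":6,"ax":0.04,"ay":0,"az":-0.02},{"x":-92,"y":53,"z":14,"ax":0.08,"ay":0.01,"az":-0.04},{"x":-138,"y":80,"z":26,"ax":0.12,"ay":0.01,"az":-0.06},{"x":-184,"y":106,"z":38,"ax":0.16,"ay":0.01,"az":-0.09},{"x":-230,"y":133,"z":50,"ax":0.2,"ay":0.02,"az":-0.11},{"x":-276,"y":160,"z":63,"ax":0.225,"ay":0.018,"az":-0.13},{"x":-321,"y":186,"z":77,"ax":0.225,"ay":0.018,"az":-0.143},{"x":-321,"y":186,"z":77,"ax":0.225,"ay":0.018,"az":-0.143}]'

```text
clock: 10.35
ee_pos: [0.5858, -0.1899, 0.1597]
tool_rot: [0.003, 0.758, 0.653, -0.0]
contact_force: [0.4, -0.1, -2.3]
width: 0.0117
finger_force: 25.0
```

```bash
python3 - <<'E'
from h import *
s=manip.observe(); print(s['joint_pos'].round(2)); delta(jig(.061,.0484,.0668),Rtool(JY))
c,im,d=snap('wrist','w5'); P=cloud(c,d); z=P[...,2]; e=R.from_euler('z',JY)
hsv=cv2.cvtColor(im,cv2.COLOR_RGB2HSV)
p0,_=tool()
near=np.linalg.norm(P-p0,axis=2)<.12
t=(hsv[...,1]>90)&(hsv[...,0]<16)&near
q=e.inv().apply(P[t]-JO); print('tile jig',t.sum(),np.percentile(q,[1,10,50,90,99],axis=0).round(4))
q=e.inv().apply(P.reshape(-1,3)-JO).reshape(P.shape)
m=(q[...,2]>.047)&(q[...,2]<.058)&(q[...,0]>.05)&(q[...,0]<.1)&(abs(q[...,1])<.1); print('fence',m.sum(),np.percentile(q[m],[2,50,98],axis=0).round(4))
m=(q[...,2]>.035)&(q[...,2]<.046)&(q[...,0]>-.02)&(q[...,0]<.05)&(abs(q[...,1])<.1); print('jaw',m.sum(),np.percentile(q[m],[2,50,98],axis=0).round(4))
E
```

```text
[ 0.48  0.65 -0.35  1.66  0.28  0.88 -0.13]
shift [ 7.5 -1.3 92.9] turn [ 0.003  0.004 -0.01 ] deg 0.7
tile jig 2480 [[0.0566 0.0192 0.1146]
 [0.0577 0.0258 0.1715]
 [0.0628 0.0522 0.1934]
 [0.0676 0.0867 0.1943]
 [0.0691 0.0872 0.195 ]]
fence 602 [[ 0.0697 -0.064   0.0508]
 [ 0.0763  0.0652  0.0524]
 [ 0.0794  0.0932  0.0539]]
jaw 1768 [[-0.0036 -0.0403  0.0367]
 [ 0.0035  0.0316  0.0406]
 [ 0.0099  0.0922  0.0424]]
```

View pics/w5.png

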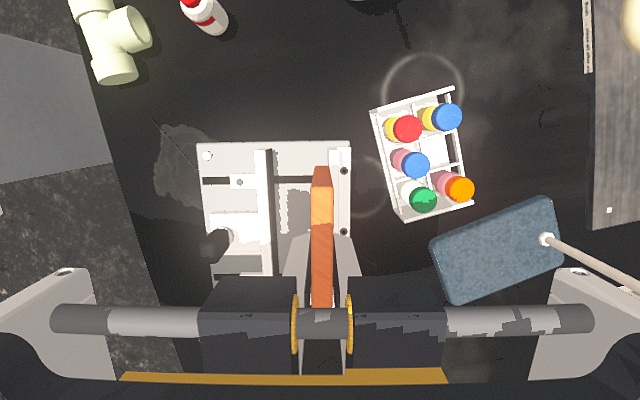

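The wrist view shows the terracotta tile held at (321,240), just in front of the fence at column 335, with the jaw back at column 262. I'll descend most of the way, then check the residual.

>>> arm_command --steps '[{"x":0,"y":0,"z":0,"ax":0,"ay":0,"az":0},{"x":0,"y":0,"z":15,"ax":0,"ay":0,"az":0},{"x":0,"y":0,"z":35,"ax":0,"ay":0,"az":0},{"x":0,"y":0,"z":55,"ax":0,"ay":0,"az":0},{"x":0,"y":0,"z":72,"ax":0,"ay":0,"az":0},{"x":0,"y":0,"z":80,"ax":0,"ay":0,"az":0},{"x":0,"y":0,"z":80,"ax":0,"ay":0,"az":0},{"x":0,"y":0,"z":80,"ax":0,"ay":0,"az":0}]'

```text
clock: 11.4
ee_pos: [0.5876, -0.1838, 0.0815]
tool_rot: [0.002, 0.755, 0.656, 0.001]
contact_force: [-1.4, -0.9, -2.8]
width: 0.0118
finger_force: 25.0
```

```bash
python3 - <<'E'
from h import *
delta(jig(.061,.0484,.066),Rtool(JY))
E
```

```text
shift [ 0.9 -1.9 15.5] turn [ 0.005  0.001 -0.002] deg 0.3
```

>>> arm_command --steps '[{"x":1,"y":-1.5,"z":3,"ax":0.005,"ay":0,"az":0},{"x":1,"y":-1.5,"z":6,"ax":0.005,"ay":0,"az":0},{"x":1,"y":-1.5,"z":9,"ax":0.005,"ay":0,"az":0},{"x":1,"y":-1.5,"z":12,"ax":0.005,"ay":0,"az":0},{"x":1,"y":-1.5,"z":14,"ax":0.005,"ay":0,"az":0},{"x":1,"y":-1.5,"z":15,"ax":0.005,"ay":0,"az":0},{"x":1,"y":-1.5,"z":15,"ax":0.005,"ay":0,"az":0},{"x":1,"y":-1.5,"z":15,"ax":0.005,"ay":0,"az":0}]'

```text
clock: 12.4
ee_pos: [0.5863, -0.1828, 0.0665]
tool_rot: [0.001, 0.755, 0.655, -0.0]
contact_force: [-2.1, -1.0, 4.1]
width: 0.0117
finger_force: 25.0
```

>>> arm_command --steps '[{"x":0,"y":0,"z":0,"ax":0,"ay":0,"az":0},{"x":0,"y":0,"z":0,"ax":0,"ay":0,"az":0},{"x":0,"y":0,"z":0,"ax":0,"ay":0,"az":0},{"x":0,"y":0,"z":0,"ax":0,"ay":0,"az":0},{"x":0,"y":0,"z":-10,"ax":0,"ay":0,"az":0},{"x":0,"y":0,"z":-40,"ax":0,"ay":0,"az":0},{"x":0,"y":0,"z":-85,"ax":0,"ay":0,"az":0},{"x":0,"y":0,"z":-135,"ax":0,"ay":0,"az":0}]' --hand -0.1

```text
clock: 13.4
ee_pos: [0.586, -0.1824, 0.2027]
tool_rot: [0.0, 0.755, 0.656, -0.0]
contact_force: [0.5, -0.5, -0.7]
width: 0.0519
finger_force: 0.0
```

```bash
python3 - <<'E'
from h import *
s=manip.observe(); print(s['joint_pos'].round(2)); 
c,im,d=snap('wrist','w6'); P=cloud(c,d); e=R.from_euler('z',JY)
hsv=cv2.cvtColor(im,cv2.COLOR_RGB2HSV)
q=e.inv().apply(P.reshape(-1,3)-JO).reshape(P.shape)
t=(hsv[...,1]>90)&(hsv[...,0]<16)&(q[...,0]>.03)&(q[...,0]<.09)&(abs(q[...,1])<.11)&(q[...,2]<.12)
print('tile jig',t.sum(),np.percentile(q[t],[1,10,50,90,99],axis=0).round(4))
top=t&(q[...,2]>.096); print(rect(q[top]))
delta([.48,.0,.22],R.from_euler('z',RY)*R.from_euler('z',JY).inv()*Rtool(JY,0)); delta(G0+.150*u,Rtool(RY,TILT))
E
```

```text
[ 0.49  0.6  -0.38  1.62  0.26  0.97 -0.12]
tile jig 842 [[ 0.0561 -0.0245  0.0111]
 [ 0.057   0.012   0.0674]
 [ 0.0621  0.0414  0.1   ]
 [ 0.0671  0.092   0.1011]
 [ 0.0697  0.0938  0.102 ]]
((62.03288650512695, 49.75182342529297), (12.00644302368164, 88.08209228515625), 0.12311674654483795)
shift [ 165.6 -134.7  -11.9] turn [0.012 0.001 0.143] deg 8.2
shift [345.1 -74.6  33.4] turn [-0.563 -0.04   0.139] deg 33.3
```

```bash
python3 - <<'E'
from h import *
delta([.48,.06,.23],Rtool((JY+RY)/2,.0))
E
```

```text
shift [ 225.  -143.1  -22.1] turn [0.012 0.002 0.07 ] deg 4.1
```

>>> arm_command --steps '[{"x":20,"y":-40,"z":-22,"ax":0,"ay":0,"az":0},{"x":50,"y":-80,"z":-22,"ax":0,"ay":0,"az":0.01},{"x":85,"y":-115,"z":-22,"ax":0,"ay":0,"az":0.02},{"x":130,"y":-143,"z":-22,"ax":0,"ay":0,"az":0.03},{"x":180,"y":-143,"z":-22,"ax":0,"ay":0,"az":0.05},{"x":225,"y":-143,"z":-22,"ax":0,"ay":0,"az":0.07},{"x":225,"y":-143,"z":-22,"ax":0,"ay":0,"az":0.07},{"x":225,"y":-143,"z":-22,"ax":0,"ay":0,"az":0.07}]'

```text
clock: 14.45
ee_pos: [0.4762, 0.0597, 0.223]
tool_rot: [0.001, 0.778, 0.629, -0.0]
contact_force: [-0.6, -0.9, 0.4]
width: 0.0516
finger_force: 0.0
```

```bash
python3 - <<'E'
from h import *
print(manip.observe()['joint_pos'].round(2)); delta(G0+.150*u,Rtool(RY,TILT))
E
```

```text
[ 0.13  0.39 -0.43  1.95  0.21  0.85 -0.62]
shift [125.7  64.1  47.8] turn [-0.575 -0.019  0.071] deg 33.2
```

>>> arm_command --steps '[{"x":30,"y":8,"z":0,"ax":-0.05,"ay":0,"az":0.01},{"x":60,"y":18,"z":3,"ax":-0.13,"ay":-0.01,"az":0.02},{"x":85,"y":28,"z":10,"ax":-0.22,"ay":-0.01,"az":0.03},{"x":105,"y":40,"z":20,"ax":-0.32,"ay":-0.01,"az":0.04},{"x":118,"y":52,"z":30,"ax":-0.42,"ay":-0.02,"az":0.05},{"x":126,"y":60,"z":40,"ax":-0.51,"ay":-0.02,"az":0.06},{"x":126,"y":64,"z":48,"ax":-0.575,"ay":-0.019,"az":0.071},{"x":126,"y":64,"z":48,"ax":-0.575,"ay":-0.019,"az":0.071}]'

```text
clock: 15.45
ee_pos: [0.5646, 0.1689, 0.1739]
tool_rot: [0.228, 0.767, 0.576, 0.17]
contact_force: [0.0, 0.4, 0.9]
width: 0.0514
finger_force: 0.0
```

```bash
python3 - <<'E'
from h import *
s=manip.observe(); print(s['joint_pos'].round(2),s['qvel'].round(2)); delta(G0+.150*u,Rtool(RY,TILT))
c,im,d=snap('wrist','w7'); P=cloud(c,d); q=P-G0; loc=np.stack([q@n,q@l,q@u],-1)
hsv=cv2.cvtColor(im,cv2.COLOR_RGB2HSV)
t=(d>0)&(abs(loc[...,0])<.012)&(abs(loc[...,1])<.055)&(loc[...,2]>.035)&(loc[...,2]<.055)
print(t.sum(),np.percentile(loc[t],[1,10,50,90,99],axis=0).round(4))
print(cv2.minAreaRect(np.float32(loc[t][:,:2]*1000)), proj(c,[G0+.045*u+b*.045*l+a*.006*n for a in(1,-1) for b in (1,-1)]))
E
```

```text
[-0.83  0.5   0.3   2.2   1.33  0.3  -2.14] [-0.14  0.04  0.16  0.06  0.46 -0.05 -0.53]
shift [ 0.4  1.1 -0.7] turn [0.    0.002 0.002] deg 0.1
1084 [[-0.0049 -0.0413  0.0406]
 [-0.0039 -0.0322  0.0424]
 [ 0.0011  0.0056  0.0436]
 [ 0.0058  0.0388  0.0446]
 [ 0.0069  0.0456  0.0453]]
((1.1270852088928223, 1.8342399597167969), (88.049072265625, 11.957847595214844), 89.8386001586914) [[328.27938907 158.75482404]
 [327.68463138 247.30465353]
 [315.58935927 158.74171024]
 [315.95875243 247.29428022]]
```

The grey tile is found within 2 mm of the estimate (offset 1.1 mm along n, 1.8 mm to the left). I'll descend along its slope.

>>> arm_command --steps '[{"x":1,"y":2,"z":20,"ax":0,"ay":0,"az":0},{"x":2,"y":2,"z":45,"ax":0,"ay":0,"az":0},{"x":2,"y":2,"z":70,"ax":0,"ay":0,"az":0},{"x":2,"y":2,"z":95,"ax":0,"ay":0,"az":0},{"x":2,"y":2,"z":118,"ax":0,"ay":0,"az":0},{"x":2,"y":2,"z":133,"ax":0,"ay":0,"az":0},{"x":2,"y":2,"z":138,"ax":0,"ay":0,"az":0},{"x":2,"y":2,"z":138,"ax":0,"ay":0,"az":0}]'

```text
clock: 16.5
ee_pos: [0.64, 0.1494, 0.0602]
tool_rot: [0.227, 0.768, 0.575, 0.171]
contact_force: [0.5, 0.2, -0.5]
width: 0.0518
finger_force: 0.0
```

```bash
python3 - <<'E'
from h import *
s=manip.observe(); print(s['joint_pos'].round(2),s['contact_force']); delta(G0+.010*u+.0011*n+.0018*l,Rtool(RY,TILT))
E
```

```text
[-0.57  0.76  0.12  2.11  2.    0.35 -2.75] [ 0.45466812  0.18594222 -0.4634145 ]
shift [-0.2 -1.2  1.6] turn [-0.     0.    -0.002] deg 0.1
```

>>> arm_command --steps '[{"x":0,"y":-1,"z":0,"ax":0,"ay":0,"az":0},{"x":0,"y":-1,"z":0,"ax":0,"ay":0,"az":0},{"x":0,"y":-1,"z":0,"ax":0,"ay":0,"az":0},{"x":0,"y":-1,"z":0,"ax":0,"ay":0,"az":0},{"x":0,"y":-1,"z":0,"ax":0,"ay":0,"az":0},{"x":0,"y":-1,"z":-10,"ax":0,"ay":0,"az":0},{"x":0,"y":-1,"z":-30,"ax":0,"ay":0,"az":0},{"x":0,"y":-1,"z":-60,"ax":0,"ay":0,"az":0}]' --hand 1 --squeeze 25

```text
clock: 17.5
ee_pos: [0.6064, 0.1597, 0.1097]
tool_rot: [0.226, 0.767, 0.575, 0.17]
contact_force: [-0.4, -0.2, -1.1]
width: 0.0117
finger_force: 25.0
```

>>> arm_command --steps '[{"x":0,"y":0,"z":-30,"ax":0,"ay":0,"az":0},{"x":0,"y":0,"z":-60,"ax":0,"ay":0,"az":0},{"x":0,"y":0,"z":-90,"ax":0,"ay":0,"az":0},{"x":0,"y":0,"z":-120,"ax":0,"ay":0,"az":0},{"x":0,"y":0,"z":-150,"ax":0,"ay":0,"az":0},{"x":0,"y":0,"z":-170,"ax":0.1,"ay":0,"az":0},{"x":0,"y":0,"z":-170,"ax":0.22,"ay":0,"az":0},{"x":0,"y":0,"z":-170,"ax":0.35,"ay":0,"az":0}]'

```text
clock: 18.5
ee_pos: [0.5164, 0.1866, 0.2526]
tool_rot: [0.092, 0.794, 0.597, 0.069]
contact_force: [0.4, -0.5, -2.9]
width: 0.0118
finger_force: 25.0
```

```bash
python3 - <<'E'
from h import *
s=manip.observe(); print(s['joint_pos'].round(2)); delta([.49,.06,.24],Rtool((JY+RY)/2)); delta([.50,-.12,.22],Rtool(JY)); delta(jig(.061,-.05,.16),Rtool(JY))
E
```

```text
[-0.41  0.34 -0.13  1.92  0.31  0.74 -1.03]
shift [-129.     6.5   14.5] turn [ 0.23   0.008 -0.069] deg 13.8
shift [-299.2   59.8   47.5] turn [ 0.23   0.016 -0.141] deg 15.5
shift [-433.1  157.   131.8] turn [ 0.23   0.016 -0.141] deg 15.5
```

>>> arm_command --steps '[{"x":-45,"y":2,"z":6,"ax":0.04,"ay":0,"az":-0.02},{"x":-95,"y":5,"z":11,"ax":0.1,"ay":0,"az":-0.04},{"x":-145,"y":15,"z":17,"ax":0.15,"ay":0.01,"az":-0.06},{"x":-195,"y":28,"z":25,"ax":0.2,"ay":0.01,"az":-0.09},{"x":-245,"y":43,"z":35,"ax":0.23,"ay":0.016,"az":-0.11},{"x":-295,"y":60,"z":47,"ax":0.23,"ay":0.016,"az":-0.13},{"x":-345,"y":92,"z":58,"ax":0.23,"ay":0.016,"az":-0.141},{"x":-390,"y":125,"z":70,"ax":0.23,"ay":0.016,"az":-0.141}]'

```text
clock: 19.5
ee_pos: [0.5411, -0.2296, 0.2138]
tool_rot: [0.003, 0.756, 0.655, 0.001]
contact_force: [0.4, 0.0, -1.3]
width: 0.0115
finger_force: 25.0
```

```bash
python3 - <<'E'
from h import *
s=manip.observe(); print(s['joint_pos'].round(2)); delta(jig(.061,-.05,.14),Rtool(JY))
E
```

```text
[ 0.46  0.53 -0.16  1.69  0.1   0.93  0.11]
shift [-45.4  37.7  74.1] turn [ 0.005  0.002 -0.005] deg 0.4
```

>>> arm_command --steps '[{"x":-22,"y":17,"z":5,"ax":0,"ay":0,"az":0},{"x":-44,"y":35,"z":10,"ax":0,"ay":0,"az":0},{"x":-44,"y":35,"z":25,"ax":0,"ay":0,"az":0},{"x":-44,"y":35,"z":45,"ax":0,"ay":0,"az":0},{"x":-44,"y":35,"z":65,"ax":0,"ay":0,"az":0},{"x":-44,"y":35,"z":74,"ax":0,"ay":0,"az":0},{"x":-44,"y":35,"z":74,"ax":0,"ay":0,"az":0},{"x":-44,"y":35,"z":74,"ax":0,"ay":0,"az":0}]'

```text
clock: 20.5
ee_pos: [0.5706, -0.2767, 0.1409]
tool_rot: [0.003, 0.756, 0.655, 0.001]
contact_force: [1.0, 0.3, -0.4]
width: 0.0117
finger_force: 25.0
```

```bash
cat >> h.py <<'E'
def jloc(P): return R.from_euler('z',JY).inv().apply(P.reshape(-1,3)-JO).reshape(P.shape)
E
python3 - <<'E'
from h import *
delta(jig(.061,-.05,.0665),Rtool(JY)); p0,_=tool()
c,im,d=snap('wrist','w8'); P=cloud(c,d); q=jloc(P); zt=p0[2]
t=(d>0)&(q[...,2]>zt+.027)&(q[...,2]<zt+.042)&(abs(q[...,0]-.062)<.012)&(q[...,1]<.02)&(q[...,1]>-.12)
print(zt,t.sum(),np.percentile(q[t],[1,10,50,90,99],axis=0).round(4)); print(rect(q[t]))
t=(d>0)&(q[...,2]>.096)&(q[...,2]<.106)&(abs(q[...,0]-.062)<.012)&(q[...,1]>.0)&(q[...,1]<.11); print('terra',t.sum(),rect(q[t]))
E
```

```text
shift [-3.   1.8 74.4] turn [ 0.006  0.003 -0.004] deg 0.5
0.14087195029985233 2945 [[ 0.0513 -0.0707  0.1689]
 [ 0.0541 -0.0624  0.1717]
 [ 0.0595 -0.0368  0.1729]
 [ 0.0649 -0.0099  0.1741]
 [ 0.0727 -0.0042  0.1819]]
((62.82389831542969, -47.96944808959961), (23.903057098388672, 89.06146240234375), 4.118645191192627)
terra 2260 ((62.149566650390625, 48.71282196044922), (12.305242538452148, 89.7874526977539), 0.004154758062213659)
```

View pics/w8.png

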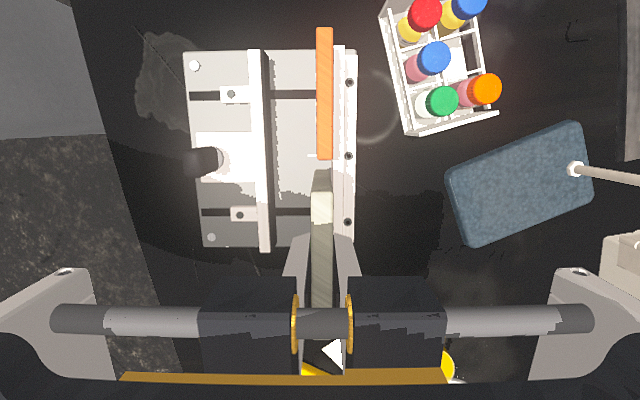

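The view shows terracotta standing at (325,90), the grey tile held at (321,235) in front of the fence, and the jaw back at column 258. I'll lower the grey tile.

>>> arm_command --steps '[{"x":-2,"y":1.5,"z":15,"ax":0.006,"ay":0.003,"az":-0.004},{"x":-2,"y":1.5,"z":30,"ax":0.006,"ay":0.003,"az":-0.004},{"x":-2,"y":1.5,"z":45,"ax":0.006,"ay":0.003,"az":-0.004},{"x":-2,"y":1.5,"z":58,"ax":0.006,"ay":0.003,"az":-0.004},{"x":-2,"y":1.5,"z":67,"ax":0.006,"ay":0.003,"az":-0.004},{"x":-2,"y":1.5,"z":71,"ax":0.006,"ay":0.003,"az":-0.004},{"x":-2,"y":1.5,"z":73,"ax":0.006,"ay":0.003,"az":-0.004},{"x":-2,"y":1.5,"z":73,"ax":0.006,"ay":0.003,"az":-0.004}]'

```text
clock: 21.55
ee_pos: [0.5716, -0.2795, 0.0682]
tool_rot: [-0.0, 0.755, 0.656, -0.0]
contact_force: [-2.4, 0.4, 4.8]
width: 0.0116
finger_force: 25.0
```

```bash
python3 - <<'E'
from h import *
print(manip.observe()['contact_force']);delta(jig(.061,-.049,.0665),Rtool(JY))
E
```

```text
[-2.37348473  0.353626    4.7505428 ]
shift [0.5 0.8 1.7] turn [-0.001  0.    -0.001] deg 0.1
```

>>> arm_command --steps '[{"x":0,"y":0,"z":0,"ax":0,"ay":0,"az":0},{"x":0,"y":0,"z":0,"ax":0,"ay":0,"az":0},{"x":0,"y":0,"z":0,"ax":0,"ay":0,"az":0},{"x":0,"y":0,"z":0,"ax":0,"ay":0,"az":0},{"x":0,"y":0,"z":-10,"ax":0,"ay":0,"az":0},{"x":0,"y":0,"z":-40,"ax":0,"ay":0,"az":0},{"x":0,"y":0,"z":-80,"ax":0,"ay":0,"az":0},{"x":0,"y":0,"z":-115,"ax":0,"ay":0,"az":0}]' --hand -0.1

```text
clock: 22.55
ee_pos: [0.5721, -0.2795, 0.1843]
tool_rot: [0.0, 0.755, 0.656, 0.0]
contact_force: [-0.4, -0.0, -0.9]
width: 0.0513
finger_force: 0.0
```

```bash
python3 - <<'E'
from h import *
p0,_=tool()
c,im,d=snap('wrist','w9'); P=cloud(c,d); q=jloc(P)
for nm,a,b in(('grey',-.12,.0005),('terra',.0005,.12)):
    t=(d>0)&(q[...,2]>.093)&(q[...,2]<.108)&(abs(q[...,0]-.06)<.02)&(q[...,1]>a)&(q[...,1]<b); print(nm,t.sum(),np.median(q[t][:,2]),rect(q[t]))
h=(d>0)&(q[...,2]>.066)&(q[...,2]<.085)&(abs(q[...,0]+.045)<.03)&(abs(q[...,1])<.03); print('handle',h.sum(),rect(q[h]))
m=(q[...,2]>.036)&(q[...,2]<.045)&(q[...,0]>-.01)&(q[...,0]<.03)&(abs(q[...,1])<.1);print('jaw',rect(q[m]))
m=rect(q[h])[0]; delta(jig(m[0]/1e3,m[1]/1e3,.046),Rtool(JY))
E
```

```text
grey 1218 0.10028877786824633 ((60.43345642089844, -50.87946319580078), (12.050339698791504, 88.14976501464844), 0.20524977147579193)
terra 1608 0.10035947427021133 ((61.932960510253906, 48.76939010620117), (11.885102272033691, 89.86624908447266), 0.25405368208885193)
handle 483 ((-47.409507751464844, -0.6047639846801758), (23.35271644592285, 18.308530807495117), 88.41504669189453)
jaw ((3.1335015296936035, -0.23619842529296875), (188.12472534179688, 14.973051071166992), 89.73564147949219)
shift [  49.7 -112.2  142.2] turn [ 0.008  0.002 -0.001] deg 0.5
```

Both tiles stand upright within about 1 mm of the mid-lines, 2–4 mm off the fence. I'll go to the handle.

>>> arm_command --steps '[{"x":24,"y":-55,"z":0,"ax":0,"ay":0,"az":0},{"x":50,"y":-112,"z":0,"ax":0,"ay":0,"az":0},{"x":50,"y":-112,"z":10,"ax":0.005,"ay":0,"az":0},{"x":50,"y":-112,"z":50,"ax":0.005,"ay":0,"az":0},{"x":50,"y":-112,"z":95,"ax":0.005,"ay":0,"az":0},{"x":50,"y":-112,"z":130,"ax":0.005,"ay":0,"az":0},{"x":50,"y":-112,"z":142,"ax":0.005,"ay":0,"az":0},{"x":50,"y":-112,"z":142,"ax":0.005,"ay":0,"az":0}]'

```text
clock: 23.6
ee_pos: [0.4683, -0.2146, 0.0401]
tool_rot: [-0.002, 0.755, 0.656, -0.002]
contact_force: [-0.2, -0.8, -0.5]
width: 0.0516
finger_force: 0.0
```

```bash
python3 - <<'E'
from h import *
print(manip.observe()['contact_force']);delta(jig(-.0474,-.0006,.046),Rtool(JY)); delta(jig(0,-.0006,.046),Rtool(JY))
E
```

```text
[-0.23784692 -0.84864486 -0.52690756]
shift [-1.2  3.7 -5.9] turn [-0.006 -0.    -0.001] deg 0.3
shift [-1.1 51.1 -6.2] turn [-0.006 -0.    -0.001] deg 0.3
```

>>> arm_command --steps '[{"x":-1,"y":3.5,"z":-5,"ax":0,"ay":0,"az":0},{"x":-1,"y":3.5,"z":-5,"ax":0,"ay":0,"az":0},{"x":-1,"y":3.5,"z":-5,"ax":0,"ay":0,"az":0},{"x":-1,"y":3.5,"z":-5,"ax":0,"ay":0,"az":0},{"x":-1,"y":9,"z":-5,"ax":0,"ay":0,"az":0},{"x":-1,"y":17,"z":-5,"ax":0,"ay":0,"az":0},{"x":-1,"y":25,"z":-5,"ax":0,"ay":0,"az":0},{"x":-1,"y":33,"z":-5,"ax":0,"ay":0,"az":0}]' --hand 1 --squeeze 15

```text
clock: 24.6
ee_pos: [0.5, -0.2199, 0.0457]
tool_rot: [-0.002, 0.755, 0.656, -0.002]
contact_force: [-3.2, 0.8, 7.0]
width: 0.0181
finger_force: 15.0
```

>>> arm_command --steps '[{"x":0,"y":3,"z":0,"ax":0,"ay":0,"az":0},{"x":0,"y":6,"z":0,"ax":0,"ay":0,"az":0},{"x":0,"y":8,"z":0,"ax":0,"ay":0,"az":0},{"x":0,"y":10,"z":0,"ax":0,"ay":0,"az":0},{"x":0,"y":11.5,"z":0,"ax":0,"ay":0,"az":0},{"x":0,"y":13,"z":0,"ax":0,"ay":0,"az":0},{"x":0,"y":14.5,"z":0,"ax":0,"ay":0,"az":0},{"x":0,"y":16,"z":0,"ax":0,"ay":0,"az":0}]'

```text
clock: 25.6
ee_pos: [0.5153, -0.2219, 0.0457]
tool_rot: [-0.003, 0.755, 0.656, -0.002]
contact_force: [-3.7, 1.2, 9.1]
width: 0.0182
finger_force: 15.0
```

```bash
python3 - <<'E'
from h import *
print(manip.observe()['contact_force']);delta(jig(0,-.0006,.046),Rtool(JY))
E
```

```text
[-3.72739618  1.17076954  9.11772446]
shift [-0.4  3.5 -0.3] turn [-0.007 -0.    -0.001] deg 0.4
```

>>> arm_command --steps '[{"x":0,"y":1,"z":0,"ax":0,"ay":0,"az":0},{"x":0,"y":2,"z":0,"ax":0,"ay":0,"az":0},{"x":0,"y":3,"z":0,"ax":0,"ay":0,"az":0},{"x":0,"y":4,"z":0,"ax":0,"ay":0,"az":0},{"x":0,"y":5,"z":0,"ax":0,"ay":0,"az":0},{"x":0,"y":5,"z":0,"ax":0,"ay":0,"az":0},{"x":0,"y":5,"z":0,"ax":0,"ay":0,"az":0},{"x":0,"y":5,"z":0,"ax":0,"ay":0,"az":0}]'

```text
clock: 26.6
ee_pos: [0.5179, -0.2223, 0.0457]
tool_rot: [-0.004, 0.755, 0.656, -0.004]
contact_force: [-8.1, 2.8, 12.7]
width: 0.0178
finger_force: 15.0
```

```bash
python3 - <<'E'
from h import *
print(manip.observe()['contact_force']);delta(jig(0,-.0006,.046),Rtool(JY))
c,im,d=snap('wrist','w10'); P=cloud(c,d); q=jloc(P)
for nm,a,b in(('grey',-.12,.0),('terra',.0,.12)):
    t=(d>0)&(q[...,2]>.093)&(q[...,2]<.108)&(abs(q[...,0]-.06)<.02)&(q[...,1]>a)&(q[...,1]<b); print(nm,t.sum(),np.median(q[t][:,2]),rect(q[t]) if t.sum() else '')
E
```

```text
[-8.09172965  2.8488754  12.71987199]
shift [-0.3  0.9 -0.3] turn [-0.012 -0.    -0.001] deg 0.7
grey 182 0.09920621804485151 ((69.04291534423828, -25.069286346435547), (6.44855260848999, 39.52426528930664), 8.93502426147461)
terra 6541 0.10017511147405456 ((63.53496170043945, 49.252655029296875), (13.06602954864502, 90.12044525146484), 0.4291927218437195)
```

>>> arm_command --steps '[{"x":0,"y":1,"z":0,"ax":0,"ay":0,"az":0},{"x":0,"y":2,"z":0,"ax":0,"ay":0,"az":0},{"x":0,"y":3,"z":0,"ax":0,"ay":0,"az":0},{"x":0,"y":4,"z":0,"ax":0,"ay":0,"az":0},{"x":0,"y":5,"z":0,"ax":0,"ay":0,"az":0},{"x":0,"y":5,"z":0,"ax":0,"ay":0,"az":0},{"x":0,"y":5,"z":0,"ax":0,"ay":0,"az":0},{"x":0,"y":5,"z":0,"ax":0,"ay":0,"az":0}]'

```text
clock: 27.65
ee_pos: [0.5178, -0.2223, 0.0455]
tool_rot: [-0.008, 0.755, 0.656, -0.007]
contact_force: [-15.4, 3.5, 21.0]
width: 0.0184
finger_force: 15.0
```

>>> arm_command --steps '[{"x":0,"y":-2,"z":-1,"ax":0,"ay":0,"az":0},{"x":0,"y":-4,"z":-2,"ax":0,"ay":0,"az":0},{"x":0,"y":-5,"z":-3,"ax":0,"ay":0,"az":0},{"x":0,"y":-6,"z":-3,"ax":0,"ay":0,"az":0},{"x":0,"y":-6,"z":-3,"ax":0,"ay":0,"az":0},{"x":0,"y":-6,"z":-3,"ax":0,"ay":0,"az":0},{"x":0,"y":-6,"z":-3,"ax":0,"ay":0,"az":0},{"x":0,"y":-6,"z":-3,"ax":0,"ay":0,"az":0}]'

```text
clock: 28.65
ee_pos: [0.518, -0.2221, 0.0471]
tool_rot: [-0.004, 0.755, 0.656, -0.003]
contact_force: [-5.7, -0.9, -24.4]
width: 0.018
finger_force: 14.9
```

>>> arm_command --steps '[{"x":0,"y":0,"z":0,"ax":0,"ay":0,"az":0},{"x":0,"y":0,"z":0,"ax":0,"ay":0,"az":0},{"x":0,"y":0,"z":0,"ax":0,"ay":0,"az":0},{"x":0,"y":0,"z":0,"ax":0,"ay":0,"az":0},{"x":0,"y":0,"z":-15,"ax":0,"ay":0,"az":0},{"x":0,"y":0,"z":-50,"ax":0,"ay":0,"az":0},{"x":0,"y":0,"z":-100,"ax":0,"ay":0,"az":0},{"x":0,"y":0,"z":-150,"ax":0,"ay":0,"az":0}]' --hand -0.1

```text
clock: 29.65
ee_pos: [0.5211, -0.2228, 0.2005]
tool_rot: [-0.002, 0.755, 0.656, -0.001]
contact_force: [0.4, -0.8, -0.4]
width: 0.0519
finger_force: 0.0
```

```bash
python3 - <<'E'
from h import *
c,im,d=snap('wrist','w11'); P=cloud(c,d); q=jloc(P)
for nm,a,b in(('grey',-.12,-.001),('terra',.001,.12)):
    t=(d>0)&(q[...,2]>.093)&(q[...,2]<.108)&(abs(q[...,0]-.06)<.02)&(q[...,1]>a)&(q[...,1]<b); print(nm,t.sum(),np.median(q[t][:,2]),rect(q[t]) if t.sum() else '')
h=(d>0)&(q[...,2]>.068)&(q[...,2]<.085)&(abs(q[...,0])<.025)&(abs(q[...,1])<.03); print('handle',h.sum(),rect(q[h]))
E
```

```text
grey 352 0.10007879367714692 ((63.76911544799805, -22.956220626831055), (34.15629959106445, 12.318921089172363), 89.34249877929688)
terra 1343 0.10030068269931561 ((63.674720764160156, 49.139732360839844), (89.73278045654297, 12.874929428100586), 89.82585906982422)
handle 346 ((-0.3553447723388672, -0.521580696105957), (17.07115364074707, 22.976646423339844), 0.025209980085492134)
```

View pics/w11.png

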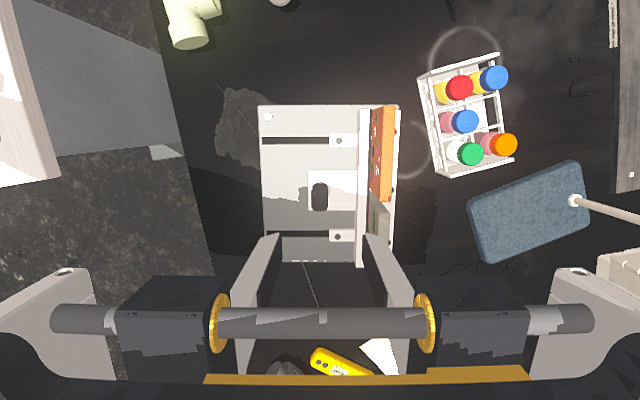

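The final view shows the terracotta tile at (382,155), with its spotted grown face towards the jaw, and the grey tile at (380,215). Both tops measure about 6.3 mm before the fence. The jaw reads about 12 mm and the gripper is clear, so I'm handing in.

```bash
python3 -c "
from bench import manip
print(manip.sign_off())"
```

```text
the job is handed in; nothing more can be done
None
```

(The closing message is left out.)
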